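# Ease the loaded ware sled round the bend of the glazing track to the spraying station

## Robot

A 6-joint arm with a two-finger parallel gripper is mounted at the origin on the work surface. World frame = base frame: x ahead of the robot, y to its left, z up, the work surface at z = 0. Lengths are in m, angles in rad, forces in N, time in s.
With the tool pointing down it reaches from about 0.375 to 0.9 m from the base axis. Payload 3.1 kg.
Tool frame: the origin (TCP) lies at the very end of the fingers, on their centre line; the grasp point (between the pads) lies 19 mm behind it (manip.hold_point_z is the distance from the TCP to the grasp point, in m); y points along the fingers, z is the direction in which the jaws open and shut, and the axes are right-handed (so a half turn about y gives the same grasp; the last joint's range is limited). The gripper opens to 85 mm and grips with 20 to 120 N. Pads are 22 mm wide; open, the fingers measure 114 mm over their backs; the gripper's body (76 mm by 85 mm) begins 54 mm behind the grasp point. The pads swing forward as they close: fully open they stand 13 mm farther back than shut.
Start: joints at [-1.484, 0.527, 1.433, -0, 1.181, -0.178], TCP at [0.164, -0.603, 0.203] pointing down, gripper open.
Joint ranges: [-3.08, 3.08], [-0.75, 2.2], [0.22, 2.44], [-1.43, 4.57], [0, 2.65], [-2.85, 2.85]. Speed limits (rad/s): [2.79, 2.79, 3.14, 3.14, 3.14, 3.14].

## Interface

Orientations are given as a unit quaternion [x, y, z, w].
In Python, from station import manip, eyes, workorder gives the robot as it stands. The module is installed in compiled form; this text tells all that it offers.
- The arm moves only by the shell command python3 -m jog 'ROWS' [OPENING] [FORCE]. ROWS is JSON, a list of rows, each a list of 2 entries, a list of its own where there are three numbers: the shift along the tool's x, y, z in cm, then the turn about the tool's y in rad. A call has 1 to 20 rows; each row is the pose to reach, as a shift and turn from the pose commanded when the call began, along the tool's axes at that moment; what a row does not reach only later rows make up. A row lasts 1/12 s, in which the tool goes at most 41.7 mm and 7.16 degrees, less where a joint would pass 70% of its speed; a pose out of reach is approached as far as the arm can. A call with a gripper value outside its range is refused whole. OPENING is the finger opening in cm, from 0 to 8.54, set as the call begins (- or left out, the last holds). The fingers move at their own pace and stop on an object; FORCE is the grip in N (left out, the last holds). Time passes only in rows, so rows that repeat a pose let the fingers close. It gives the time, the measured TCP pose, the force and the opening at its end, in the units of the state.
- manip.sense(): the state, without advancing time (a new reading comes with each control period).
- eyes.snapshot(name): name is "scene" or "top" or "wrist"; returns a dict with "frame" (420x560x3 uint8, red, green, blue), "vfov" (degrees; the focal length in pixels is half the picture's height over the tangent of half this angle, whatever the lens; pixels are square), "cx", "cy" (the principal point, pixels), "k1" (the pictures are not rectified: a ray, as slopes to the right and down, at radius r is drawn at 1 + k1 r^2 times it, then the intrinsics apply), "rvec" (rotation vector, rad) and "tvec" (3), from world to camera coordinates, as OpenCV has them. Camera axes: x right, y down, z forward; pixel columns grow to the right and rows downward; lengths in m; the calibration is good to about 2 mm. A picture is of the moment at which its call begins. There is no depth.
- workorder.sign_off(): hands the job in, once; it reports no verdict.
The state is a dict: "t": time; "q": joint angles; "qd": joint speeds; "tau": joint torques, N m; "tcp_pos": TCP position; "tool_rot": TCP orientation; "force": force on the tool from outside, world axes, zero at the start; "ft_torque": the same for the moment, N m; "finger_gap": opening from 0.0 (shut) to 1.0 (fully open).
Only numpy, scipy, OpenCV 4.12 (cv2) and the standard library are available. Lean on these libraries where they do the work, as an engineer would, in place of code of your own. Each camera call takes 0.05 s, during which the arm holds its last target. There are 200 camera calls.

## Task

Take the ware sled by its push post and ease it along the green guides, round the bend, and on past the click roller until it is fully home against the end stop of the spraying station, then let go. Feel your way: never force the sled against the guides or ram it into the stop, keep the little painted cone standing on its seat, and leave the jar, the cactus and the brush alone.

Things in the scene. Friction and masses are not known exactly. Their poses are not given: they have to be found in the camera images.
- track: Glazing track, fixed: steel tray 10 mm thick; two green guide strips, tops 24 mm above the bench, form a channel 57 mm wide. Origin: on the bench where the two straight runs' centrelines would cross. Run-in on y = 0 from x = -235 to -95 mm, leading to +x; quarter bend left, centreline radius 95 mm; run-out on x = 0, from y = 95 mm, leading to +y. Spray nozzle stand 135 mm tall at (115, 325) mm.
- bend (a point): Nominal centre of the bend's curve, at (-95, +95) mm in the track's frame, on the tray; axes as the track's. The guides are hand-clamped on slotted feet: the pair, with bend and run-out as one piece, stands up to 14 mm nearer or farther along the track's x than all figures given; this is not reported. The clamped strips and stop slip if the sled bears on them, in all, with over 22 N.
- home (a point): Middle of the places where the nose disc's centre can be when home: at (0, 198) mm in the track's frame, on the tray. The end stop (aluminium block, black rubber face, across the run-out) is clamped anywhere in a slot: the true home lies up to 30 mm before or beyond this point along the track's y, and shifts in x with the guides. Neither is reported: find the stop by feel; it is rigid.
- sled: Black ware sled, loose, 0.5 to 0.8 kg, sliding at 2 to 5 N between the guides on the tray. Two discs 54 mm across, tops 24 mm above its underside, centres 70 mm apart, joined by a 24 mm wide waist; 1.5 mm play to each guide. Origin: underside, midway between the discs; x points from tail disc (post) to nose disc (seat), the way it travels. It starts in the run-in and turns with the channel.
- post (a point): Push post: upright round aluminium pin, 16 mm across, on the tail disc's centre, 24 to 68 mm above the sled's underside, with a 3 mm red cap. This point: on its axis, 50 mm above the sled's underside (60 mm above the bench). Take it from above, one finger before and one behind it along the travel, closed on it or loosely round it; fingers closing across the channel shove the sled into a guide.
- seat (a point): Seat: round grey felt 46 mm across on the nose disc, 70 mm ahead of the post. This point: its centre, on top of the disc, 24 mm above the sled's underside.
- latch (a joint): Click roller: brass, 12 mm across, on a sprung plunger in a blue housing outside (+x of) the run-out, clamped to the stop's bar, 22 mm before the nose disc's home centre. 0 m = sprung out into the channel; the passing nose disc presses it aside (value grows to 0.006-0.009 m), taking 6 to 10 N; it springs back out behind the nose disc when that is within a few mm of the stop, and holds it.
- figure_mid (a point): Little cream ceramic cone with yellow dots, 42 mm wide at the foot, 58 mm tall, 0.12 kg, standing loose on the seat. This point: on its axis, half-way up.
- jar_mid (a point): White-capped glaze jar, 60 mm diameter, 75 mm tall, standing near the track (bystander). This point: its centre.
- cactus_mid (a point): Small teal ceramic cactus with a coral foot, 55 mm diameter, 66 mm tall, standing near the track (bystander). This point: its centre.
- brush: Brush, 170 mm long, lying beside the run-in (bystander). Origin: middle of its underside; x along its length.

How it is judged:
By the outcome, as a careful person would: the job done as asked, in the order asked, and still so for the second after the job is handed in, with the robot touching nothing.
It also fails if it takes over 58 s, if anything falls off the work surface, if the arm or the gripper's body presses on something with over 40 N, if the wrist force passes 120 N, or if a joint passes its speed limit or range.

## Working session

There is one attempt and no reset: what is moved stays moved. The work goes in short steps, Python scripts to look and compute and a shell command to move; the robot and the scene stay as the last step left them, time stands still between calls to the robot, and variables do not carry over. Pictures are saved under pics/ and viewed, about 8 in all and at most 12, crops included, and the job is handed in when it is done.

```bash
mkdir -p pics; cat > h.py <<'E'
from station import manip, eyes, workorder
import numpy as np, cv2
from scipy.spatial.transform import Rotation as R
def cam(s):
    h,w=s["frame"].shape[:2]; f=h/2/np.tan(np.radians(s["vfov"])/2)
    return f,s["cx"],s["cy"],s["k1"],R.from_rotvec(np.ravel(s["rvec"])).as_matrix(),np.ravel(s["tvec"])
def ray(s,u,v):
    f,cx,cy,k,M,t=cam(s); d=np.array([(u-cx)/f,(v-cy)/f]); x=d.copy()
    for _ in range(30): x=d/(1+k*(x@x))
    return -M.T@t, M.T@np.array([x[0],x[1],1])
def at(s,u,v,z):
    o,d=ray(s,u,v); return o+d*(z-o[2])/d[2]
def proj(s,P):
    f,cx,cy,k,M,t=cam(s); p=M@np.array(P)+t; x=p[:2]/p[2]; x=x*(1+k*(x@x)); return x*f+[cx,cy]
def save(s,n,crop=None,sc=1):
    im=s["frame"][:,:,::-1]
    if crop: a,b,c,d=crop; im=im[b:d,a:c]
    cv2.imwrite("pics/"+n,cv2.resize(im,None,fx=sc,fy=sc,interpolation=cv2.INTER_CUBIC))
E
python3 - <<'E'
from h import *
import pickle
S={n:eyes.snapshot(n) for n in("top","scene")}
pickle.dump(S,open("s0.pkl","wb"))
im=np.vstack([S["top"]["frame"]])
save(S["top"],"top0.png",sc=1.42); save(S["scene"],"scene0.png",sc=1.42)
st=manip.sense(); print({k:np.round(v,3) for k,v in st.items()}, manip.hold_point_z)
print(R.from_quat(st["tool_rot"]).as_matrix().round(3))
for n in S: print(n,[np.round(x,3) for x in cam(S[n])[:4]], (-cam(S[n])[4].T@cam(S[n])[5]).round(3))
E
```

```text
{'t': np.float64(0.1), 'q': array([-1.484,  0.528,  1.434,  0.   ,  1.181, -0.179]), 'qd': array([-0.001, -0.002, -0.001, -0.001, -0.001,  0.003]), 'tau': array([-0.0000e+00, -4.4331e+01, -1.7859e+01, -0.0000e+00,  4.0000e-03,
        0.0000e+00]), 'tcp_pos': array([ 0.164, -0.602,  0.202]), 'tool_rot': array([-0.094,  0.702, -0.7  ,  0.094]), 'force': array([-0.122,  0.009,  0.125]), 'ft_torque': array([ 0.028, -0.022,  0.01 ]), 'finger_gap': np.float64(1.003)} 0.0187
[[-0.965 -0.     0.263]
 [-0.263  0.002 -0.965]
 [-0.    -1.    -0.002]]
top [np.float64(442.486), np.float64(276.317), np.float64(210.368), np.float64(-0.012)] [ 0.447 -0.058  0.776]
scene [np.float64(424.955), np.float64(277.508), np.float64(214.562), np.float64(-0.09)] [ 1.002 -0.174  0.71 ]
```

View pics/top0.png

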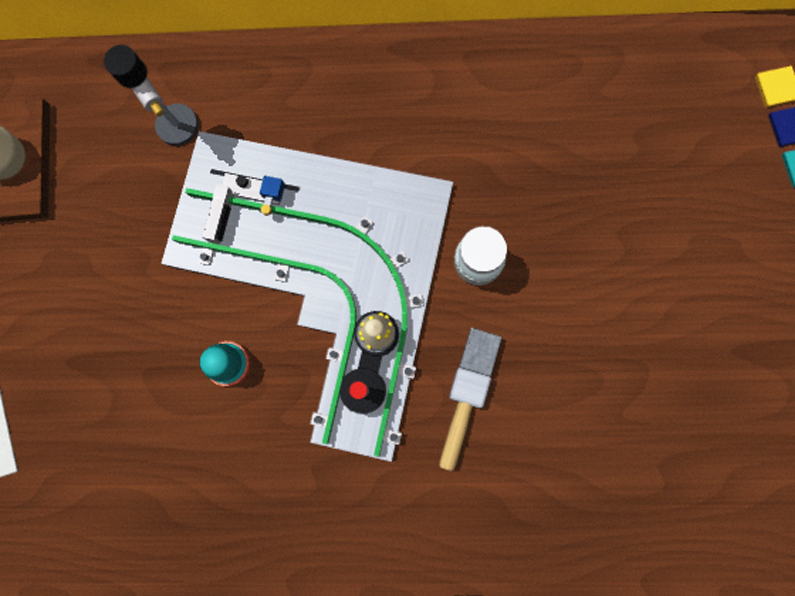

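View pics/scene0.png

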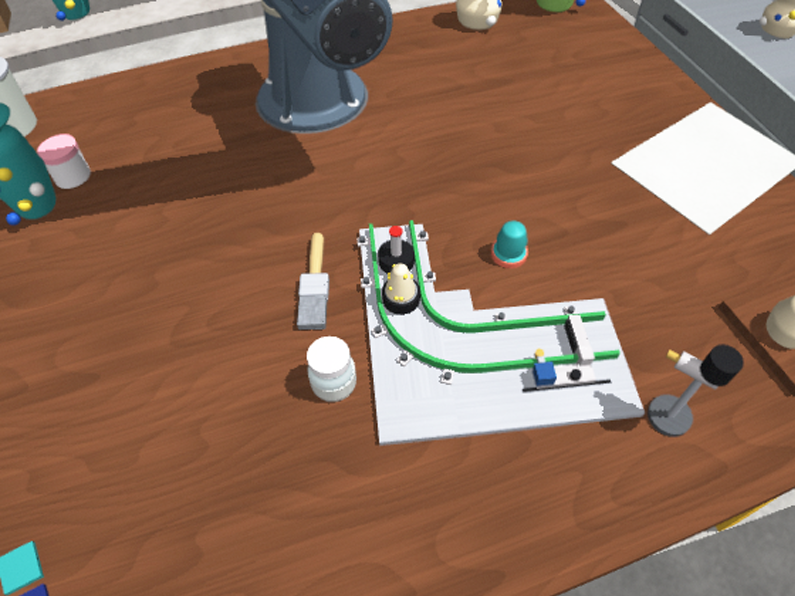

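The top view shows the sled in the run-in (red cap about (252,275) px unscaled), with the bend to the left. The stop is near (153,150), the roller at (188,147), the jar at (340,179), the cactus at (158,256) and the brush at (332,282). Next I'll fit the guide pose from the green pixels.

```bash
cat > fit.py <<'E'
from h import *
import pickle
from scipy.optimize import least_squares
S=pickle.load(open("s0.pkl","rb"))
def centre(p):  # distance to centreline, guide frame (origin: crossing of centrelines)
    x,y=p.T; d=np.where((x<-95),abs(y),np.where(y>95,abs(x),abs(np.hypot(x+95,y-95)-95)))
    return d
def fit(names):
    P=[]
    for n in names:
        s=S[n]; h=cv2.cvtColor(s["frame"],cv2.COLOR_RGB2HSV)
        m=((h[...,0]>50)&(h[...,0]<75)&(h[...,1]>150)&(h[...,2]>100))
        v,u=np.nonzero(m)
        q=np.array([at(s,a,b,.024)[:2]*1000 for a,b in zip(u,v)])
        P.append(q)
    P=np.vstack(P); k=np.hypot(*(P-np.median(P,0)).T)<300; P=P[k]
    def loc(p):
        c,s_=np.cos(p[2]),np.sin(p[2]); d=P-p[:2]; return np.c_[d@[c,s_],d@[-s_,c]]
    r=least_squares(lambda p:centre(loc(p))-p[3],[560,-90,-.21,30.5],loss="soft_l1",f_scale=1)
    return r,len(P),P,loc
if __name__=="__main__":
    for n in (["top"],["scene"],["top","scene"]):
        r,k,P,loc=fit(n); print(n,k,r.x.round(3),"rms",np.sqrt(np.mean(r.fun**2)).round(2), "ext",loc(r.x).min(0).round(0),loc(r.x).max(0).round(0))
    for n in S:
        s=S[n]; h=cv2.cvtColor(s["frame"],cv2.COLOR_RGB2HSV)
        m=(((h[...,0]<6)|(h[...,0]>174))&(h[...,1]>200)&(h[...,2]>150)).astype(np.uint8)
        nn,l,st,c=cv2.connectedComponentsWithStats(m)
        for i in range(1,nn):
            if st[i,4]>15: print(n,"red",c[i].round(1),st[i,4],at(s,*c[i],.081).round(4))
E
python3 fit.py; python3 -c "
from h import *; import pickle
S=pickle.load(open('s0.pkl','rb')); save(S['top'],'c1.png',(110,90,310,330),2.5)"
```

```text
['top'] 1466 [ 6.15187e+02 -2.70090e+01 -2.36000e-01  3.13190e+01] rms 1.54 ext [-232.  -34.] [ 35. 278.]
['scene'] 1600 [ 6.20475e+02 -2.75150e+01 -2.30000e-01  3.10670e+01] rms 2.91 ext [-236.  -34.] [ 37. 277.]
['top', 'scene'] 3066 [ 6.17749e+02 -2.70600e+01 -2.32000e-01  3.12720e+01] rms 2.96 ext [-235.  -34.] [ 39. 277.]
top red [252.  274.4] 105 [0.4564 0.0119 0.081 ]
scene red [278.3 163. ] 34 [0.4583 0.0111 0.081 ]
```

View pics/c1.png

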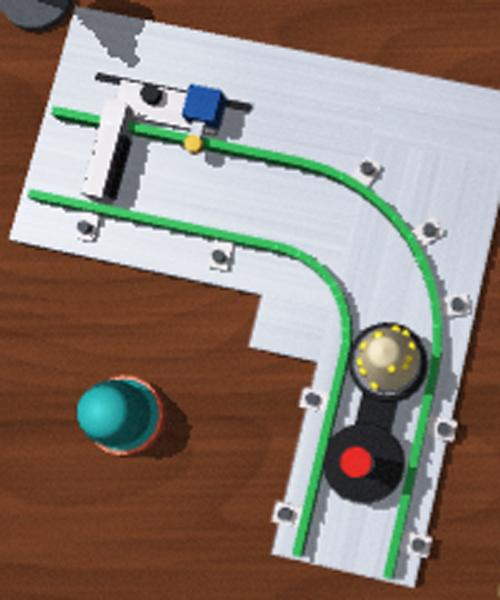

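```bash
python3 - <<'E'
from fit import *
r,k,P,loc=fit(["top"]); p=r.x
s=S["top"]
def L(w): c,n=np.cos(p[2]),np.sin(p[2]); d=np.array(w[:2])*1000-p[:2]; return np.array([d@[c,n],d@[-n,c]]).round(1)
print("post",L([.4573,.0115]),"roller",L(at(s,187.6,147.2,.02)),"stopface top edge",L(at(s,110+126/2.5,90+150/2.5,.034)),L(at(s,110+126/2.5,90+150/2.5,.024)))
o=-cam(s)[4].T@cam(s)[5]; print("cam local",L(o))
# guide fit that renders: brighter pixels only (strip tops)
h=cv2.cvtColor(s["frame"],cv2.COLOR_RGB2HSV); m=(h[...,0]>50)&(h[...,0]<75)&(h[...,1]>150); print(np.percentile(h[...,2][m],[5,25,50,75,95]))
T=R.from_quat(manip.sense()["tool_rot"]).as_matrix(); print((T.T@(np.array([.4573,.0115,.203])-manip.sense()["tcp_pos"])*100).round(2))
E
```

```text
post [-162.5    0.6] roller [ 29.5 171.5] stopface top edge [ 11.1 213.1] [ 13.4 216.9]
cam local [-155.8  -69.8]
[ 82. 167. 183. 189. 198.]
[-4.441e+01 -2.000e-02 -5.153e+01]
```

```bash
python3 -m jog '[[[-1.1,0,-1.3],0],[[-3.3,0,-3.9],-0.05],[[-5.6,0,-6.5],-0.12],[[-7.8,0,-9.0],-0.19],[[-10.0,0,-11.6],-0.26],[[-12.2,0,-14.2],-0.33],[[-14.4,0,-16.7],-0.4],[[-16.7,0,-19.3],-0.47],[[-18.9,0,-21.9],-0.54],[[-21.1,0,-24.5],-0.61],[[-23.3,0,-27.1],-0.68],[[-25.5,0,-29.6],-0.75],[[-27.8,0,-32.2],-0.82],[[-30,0,-34.8],-0.89],[[-32.2,0,-37.4],-0.96],[[-34.4,0,-39.9],-1.02],[[-36.6,0,-42.5],-1.07],[[-38.9,0,-45.1],-1.07],[[-41.1,0,-47.7],-1.07],[[-43,0,-50],-1.07]]' 3.2 20; python3 -m jog '[[[-1.52,0,0],0],[[-1.52,0,0],0],[[-1.52,0,0],0]]'
cat > p.py <<'E'
from h import *
st=manip.sense(); T=R.from_quat(st["tool_rot"]).as_matrix(); z=T[:,2]
print("t",round(float(st["t"]),2),"tcp",st["tcp_pos"].round(4),"yaw",round(float(np.arctan2(z[1],z[0])),3),"F tool",(T.T@st["force"]).round(2),"gap",round(float(st["finger_gap"]),3))
E
python3 p.py
```

```text
t: 1.77
tcp_pos: [0.4481, -0.0055, 0.2024]
tool_rot: [-0.438, 0.555, -0.555, 0.438]
force: [0.4, -1.0, -0.1]
finger_gap: 0.374
t: 2.02
tcp_pos: [0.4509, 0.0078, 0.2022]
tool_rot: [-0.439, 0.555, -0.554, 0.438]
force: [-0.2, -0.8, 1.1]
finger_gap: 0.378
t 2.02 tcp [0.4509 0.0078 0.2022] yaw -0.232 F tool [ 0.85 -1.07  0.02] gap 0.378
```

```bash
python3 -m jog '[[[-0.25,1,0.25],0],[[-0.51,3,0.54],0],[[-0.51,5,0.54],0],[[-0.51,7,0.54],0],[[-0.51,9,0.54],0],[[-0.51,10,0.54],0],[[-0.51,10,0.54],0]]' >/dev/null; python3 p.py; python3 - <<'E'
from h import *
s=eyes.snapshot("wrist"); save(s,"w1.png")
st=manip.sense(); T=R.from_quat(st["tool_rot"]).as_matrix()
print("tcp axis at z=.081 projects", proj(s,[*st["tcp_pos"][:2],.081]).round(1), "post est",proj(s,[.4573,.0115,.081]).round(1))
t=eyes.snapshot("top"); 
h=cv2.cvtColor(s["frame"],cv2.COLOR_RGB2HSV)
m=(((h[...,0]<6)|(h[...,0]>174))&(h[...,1]>200)&(h[...,2]>100)).astype(np.uint8)
n,l,q,c=cv2.connectedComponentsWithStats(m)
for i in range(1,n):
    if q[i,4]>40: print(c[i].round(1),q[i],at(s,*c[i],.081).round(4))
E
```

```text
t 2.6 tcp [0.4555 0.01   0.0999] yaw -0.237 F tool [ 0.85  0.19 -0.18] gap 0.373
tcp axis at z=.081 projects [285.6 235.7] post est [286.3 233.4]
```

View pics/w1.png

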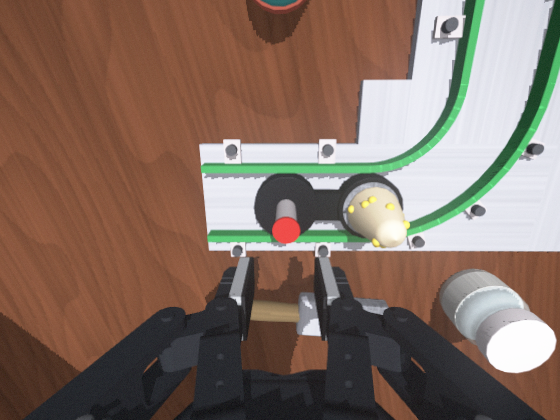

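The wrist view shows the red cap at (286,230), matching the estimate at (286,233), centred between the fingers. The cone is clear ahead at (385,225). I'm going down and closing loosely.

```bash
python3 -m jog '[[[0,1,0],0],[[0,2,0],0],[[0,3,0],0],[[0,4,0],0],[[0,5,0],0],[[0,5.4,0],0],[[0,5.4,0],0],[[0,5.4,0],0]]' >/dev/null; python3 p.py; python3 -m jog '[[[0,0,0],0],[[0,0,0],0],[[0,0,0],0],[[0,0,0],0]]' 2.0 20 >/dev/null; python3 p.py
```

```text
t 3.37 tcp [0.4582 0.0105 0.049 ] yaw -0.235 F tool [-0.28 -0.03  0.62] gap 0.375
t 3.7 tcp [0.458  0.0108 0.0489] yaw -0.235 F tool [-0.51 -0.03 -0.43] gap 0.236
```

```bash
python3 -m jog '[[[0,0,0.1],0],[[0,0,0.25],0],[[0,0,0.45],0],[[0,0,0.65],0],[[0,0,0.85],0],[[0,0,1.1],0],[[0,0,1.35],0],[[0,0,1.6],0],[[0,0,1.85],0],[[0,0,2.1],0]]' >/dev/null; python3 p.py; python3 -m jog '[[[0,0,0.25],0],[[0,0,0.5],0],[[0,0,0.75],0],[[0,0,1],0],[[0,0,1.25],0],[[0,0,1.5],0]]' >/dev/null; python3 p.py
```

```text
t 4.53 tcp [0.4727 0.0074 0.0479] yaw -0.235 F tool [ 0.14 -5.76 -7.25] gap 0.234
t 5.03 tcp [0.4854 0.0045 0.0477] yaw -0.235 F tool [ -0.57  -6.48 -10.25] gap 0.234
```

The push force is a bit high, with an upward friction component because I'm pushing too high on the post. I'll back off, go lower on it and look.

```bash
python3 -m jog '[[[0,0,0],0],[[0,0,0],0]]' >/dev/null; python3 p.py;  python3 -m jog '[[[0,0,-0.2],0],[[0,0,-0.35],0],[[0,0.3,-0.35],0],[[0,0.6,-0.35],0],[[0,0.9,-0.35],0],[[0,0.9,-0.35],0],[[0,0.9,-0.35],0]]' >/dev/null; python3 p.py; python3 - <<'E'
from h import *
s=eyes.snapshot("wrist"); save(s,"w2.png")
E
```

```text
t 5.2 tcp [0.4868 0.0041 0.0478] yaw -0.235 F tool [-0.43 -5.08 -7.55] gap 0.234
t 5.78 tcp [0.4864 0.004  0.0388] yaw -0.235 F tool [-0.44 -0.69 -5.54] gap 0.233
```

View pics/w2.png

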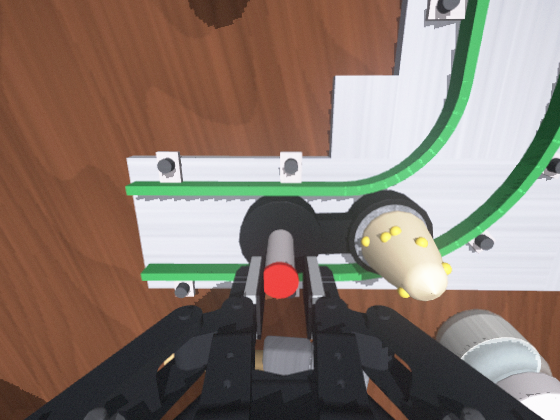

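```bash
python3 -m jog '[[[0,0,0.2],0],[[0,0,0.45],0],[[0,0,0.7],0],[[0,0,0.95],0],[[0,0,1.2],0],[[0,0,1.45],0],[[0,0,1.7],0],[[0,0,1.95],0]]' >/dev/null; python3 p.py;  python3 -m jog '[[[0,0,0.25],0],[[0,0,0.5],0],[[0,0,0.75],0],[[0,0,1],0],[[0,0,1.25],0],[[0,0,1.5],0]]' >/dev/null; python3 p.py
```

```text
t 6.5 tcp [5.014e-01 2.000e-04 3.850e-02] yaw -0.234 F tool [  1.72  -6.15 -10.98] gap 0.236
t 7.0 tcp [ 0.5142 -0.0033  0.0384] yaw -0.233 F tool [  3.06  -7.04 -13.2 ] gap 0.236
```

```bash
python3 -m jog '[[[0,0,0],0],[[0,0,0],0],[[0,0,0],0],[[0,0,0],0]]' >/dev/null; python3 p.py; python3 - <<'E'
from h import *
s=eyes.snapshot("scene"); save(s,"s2.png",(220,140,380,280),4)
t=eyes.snapshot("top"); save(t,"t2.png",(200,130,330,330),3)
a=cv2.imread("pics/s2.png"); b=cv2.imread("pics/t2.png"); h=560; b=cv2.resize(b,None,fx=h/b.shape[0]*.9,fy=h/b.shape[0]*.9)
c=np.zeros((560,a.shape[1]+b.shape[1],3),np.uint8); c[:a.shape[0],:a.shape[1]]=a; c[:b.shape[0],a.shape[1]:]=b; c=cv2.resize(c,None,fx=.8,fy=.8); print(c.shape); cv2.imwrite("pics/m2.png",c)
E
```

```text
t 7.33 tcp [ 0.5179 -0.0044  0.0386] yaw -0.234 F tool [ 3.15 -3.85 -7.98] gap 0.237
(448, 774, 3)
```

View pics/m2.png

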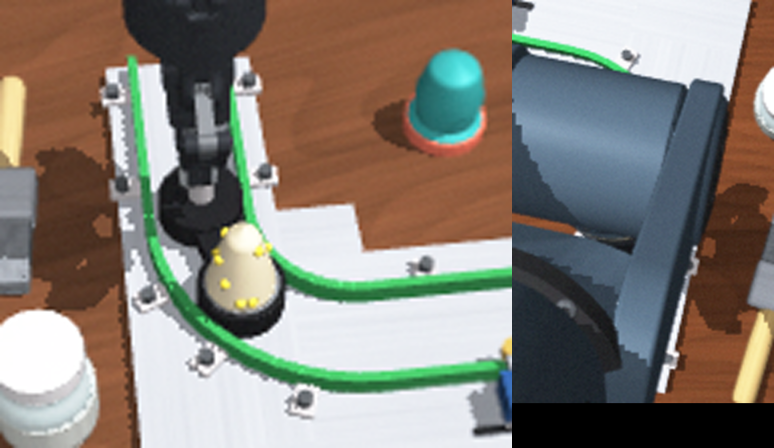

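```bash
cat > plan.py <<'E'
import numpy as np, sys
Lb=95*np.pi/2
def pose(s,lead):
    if s<0: x,y,a=-95+s,0,0
    elif s<Lb: a=s/95; x,y=-95+95*np.sin(a),95-95*np.cos(a)
    else: a=np.pi/2; x,y=0,95+s-Lb
    return np.array([x,y]),a+lead
def plan(s0,l0,s1,l1,n):
    p0,a0=pose(s0,l0); f=np.array([np.cos(a0),np.sin(a0)]); r=np.array([f[1],-f[0]]); out=[]
    for i in range(1,n+1):
        t=i/n; p,a=pose(s0+t*(s1-s0),l0+t*(l1-l0)); d=(p-p0)/10
        out.append(f"[[{d@r:.2f},0,{d@f:.2f}],{-(a-a0):.2f}]")
    print("["+",".join(out)+"]")
if __name__=="__main__": plan(*map(float,sys.argv[1:5]),int(sys.argv[5]))
E
cat >> p.py <<'E'
# guide-frame position, bend start at -95
c,s=np.cos(-.233),np.sin(-.233); d=st["tcp_pos"][:2]*1000-[617.5,-27.2]; print("  local",np.round([d@[c,s],d@[-s,c]],1),"yaw rel",round(float(np.arctan2(z[1],z[0]))+.233,3))
E
python3 plan.py -2 0 22 0.2 18; python3 plan.py 22 0.2 50 0.2 20;python3 plan.py 50 0.2 78 0.2 20
```

```text
[[[0.00,0,0.13],-0.01],[[-0.00,0,0.27],-0.03],[[-0.00,0,0.40],-0.05],[[-0.01,0,0.53],-0.08],[[-0.01,0,0.67],-0.10],[[-0.02,0,0.80],-0.13],[[-0.03,0,0.93],-0.15],[[-0.04,0,1.07],-0.18],[[-0.05,0,1.20],-0.21],[[-0.07,0,1.33],-0.23],[[-0.08,0,1.46],-0.26],[[-0.10,0,1.59],-0.28],[[-0.12,0,1.73],-0.31],[[-0.15,0,1.86],-0.33],[[-0.17,0,1.99],-0.36],[[-0.20,0,2.12],-0.38],[[-0.22,0,2.25],-0.41],[[-0.25,0,2.38],-0.43]]
[[[0.03,0,0.14],-0.01],[[0.05,0,0.28],-0.03],[[0.07,0,0.41],-0.04],[[0.10,0,0.55],-0.06],[[0.11,0,0.69],-0.07],[[0.13,0,0.83],-0.09],[[0.14,0,0.97],-0.10],[[0.16,0,1.11],-0.12],[[0.17,0,1.25],-0.13],[[0.18,0,1.39],-0.15],[[0.18,0,1.53],-0.16],[[0.19,0,1.67],-0.18],[[0.19,0,1.81],-0.19],[[0.19,0,1.95],-0.21],[[0.19,0,2.09],-0.22],[[0.18,0,2.23],-0.24],[[0.18,0,2.37],-0.25],[[0.17,0,2.51],-0.27],[[0.16,0,2.65],-0.28],[[0.15,0,2.79],-0.29]]
[[[0.03,0,0.14],-0.01],[[0.05,0,0.28],-0.03],[[0.07,0,0.41],-0.04],[[0.10,0,0.55],-0.06],[[0.11,0,0.69],-0.07],[[0.13,0,0.83],-0.09],[[0.14,0,0.97],-0.10],[[0.16,0,1.11],-0.12],[[0.17,0,1.25],-0.13],[[0.18,0,1.39],-0.15],[[0.18,0,1.53],-0.16],[[0.19,0,1.67],-0.18],[[0.19,0,1.81],-0.19],[[0.19,0,1.95],-0.21],[[0.19,0,2.09],-0.22],[[0.18,0,2.23],-0.24],[[0.18,0,2.37],-0.25],[[0.17,0,2.51],-0.27],[[0.16,0,2.65],-0.28],[[0.15,0,2.79],-0.29]]
```

```bash
python3 -m jog '[[[0,0,0.13],-0.01],[[0,0,0.27],-0.03],[[0,0,0.4],-0.05],[[-0.01,0,0.53],-0.08],[[-0.01,0,0.67],-0.1],[[-0.02,0,0.8],-0.13],[[-0.03,0,0.93],-0.15],[[-0.04,0,1.07],-0.18],[[-0.05,0,1.2],-0.21]]' >/dev/null; python3 p.py; python3 -m jog '[[[0,0,0],0]]' >/dev/null; python3 p.py
```

```text
t 8.18 tcp [ 0.5291 -0.0063  0.0385] yaw -0.023 F tool [-0.74 -3.61 -8.4 ] gap 0.231
  local [-90.8  -0. ] yaw rel 0.21
t 8.27 tcp [ 0.5302 -0.0065  0.0386] yaw -0.023 F tool [ 0.21 -2.19 -8.46] gap 0.233
  local [-89.8  -0. ] yaw rel 0.21
```

```bash
python3 plan.py 10 0.1 34 0.2 20; python3 plan.py 34 0.2 60 0.2 20 
```

```text
[[[0.01,0,0.12],-0.02],[[0.02,0,0.24],-0.04],[[0.03,0,0.36],-0.05],[[0.04,0,0.48],-0.07],[[0.04,0,0.60],-0.09],[[0.04,0,0.72],-0.11],[[0.05,0,0.84],-0.12],[[0.05,0,0.96],-0.14],[[0.05,0,1.08],-0.16],[[0.04,0,1.20],-0.18],[[0.04,0,1.32],-0.19],[[0.03,0,1.44],-0.21],[[0.03,0,1.56],-0.23],[[0.02,0,1.68],-0.25],[[0.01,0,1.80],-0.26],[[-0.00,0,1.92],-0.28],[[-0.02,0,2.04],-0.30],[[-0.03,0,2.16],-0.32],[[-0.05,0,2.27],-0.33],[[-0.06,0,2.39],-0.35]]
[[[0.02,0,0.13],-0.01],[[0.05,0,0.26],-0.03],[[0.07,0,0.38],-0.04],[[0.09,0,0.51],-0.05],[[0.11,0,0.64],-0.07],[[0.12,0,0.77],-0.08],[[0.14,0,0.90],-0.10],[[0.15,0,1.03],-0.11],[[0.16,0,1.16],-0.12],[[0.17,0,1.29],-0.14],[[0.18,0,1.42],-0.15],[[0.18,0,1.55],-0.16],[[0.19,0,1.68],-0.18],[[0.19,0,1.81],-0.19],[[0.19,0,1.94],-0.21],[[0.19,0,2.07],-0.22],[[0.18,0,2.20],-0.23],[[0.18,0,2.33],-0.25],[[0.17,0,2.46],-0.26],[[0.16,0,2.59],-0.27]]
```

```bash
python3 -m jog '[[[0.01,0,0.12],-0.02],[[0.02,0,0.24],-0.04],[[0.03,0,0.36],-0.05],[[0.04,0,0.48],-0.07],[[0.04,0,0.6],-0.09],[[0.04,0,0.72],-0.11],[[0.05,0,0.84],-0.12],[[0.05,0,0.96],-0.14],[[0.05,0,1.08],-0.16],[[0.04,0,1.2],-0.18]]' >/dev/null; python3 p.py; python3 -m jog '[[[0,0,0],0]]' >/dev/null; python3 p.py
```

```text
t 9.1 tcp [ 0.542  -0.0075  0.0386] yaw 0.157 F tool [ 0.08 -3.01 -8.21] gap 0.234
  local [-78.    1.8] yaw rel 0.39
t 9.18 tcp [ 0.5428 -0.0076  0.0386] yaw 0.157 F tool [ 0.31 -1.98 -7.77] gap 0.231
  local [-77.2   1.8] yaw rel 0.39
```

```bash
python3 plan.py 22 0.15 50 0.2 20; python3 plan.py 50 0.2 78 0.2 20 >/dev/null
```

```text
[[[0.02,0,0.14],-0.02],[[0.04,0,0.28],-0.03],[[0.05,0,0.42],-0.05],[[0.07,0,0.56],-0.07],[[0.08,0,0.70],-0.09],[[0.09,0,0.84],-0.10],[[0.10,0,0.97],-0.12],[[0.10,0,1.11],-0.14],[[0.11,0,1.25],-0.16],[[0.11,0,1.39],-0.17],[[0.11,0,1.53],-0.19],[[0.10,0,1.67],-0.21],[[0.10,0,1.81],-0.22],[[0.09,0,1.95],-0.24],[[0.08,0,2.09],-0.26],[[0.07,0,2.23],-0.28],[[0.06,0,2.37],-0.29],[[0.04,0,2.51],-0.31],[[0.03,0,2.65],-0.33],[[0.01,0,2.79],-0.34]]
```

```bash
python3 -m jog '[[[0.02,0,0.14],-0.02],[[0.04,0,0.28],-0.03],[[0.05,0,0.42],-0.05],[[0.07,0,0.56],-0.07],[[0.08,0,0.7],-0.09],[[0.09,0,0.84],-0.1],[[0.1,0,0.97],-0.12],[[0.1,0,1.11],-0.14],[[0.11,0,1.25],-0.16],[[0.11,0,1.39],-0.17],[[0.11,0,1.53],-0.19],[[0.1,0,1.67],-0.21],[[0.1,0,1.81],-0.22],[[0.09,0,1.95],-0.24],[[0.08,0,2.09],-0.26],[[0.07,0,2.23],-0.28],[[0.06,0,2.37],-0.29],[[0.04,0,2.51],-0.31],[[0.03,0,2.65],-0.33],[[0.01,0,2.79],-0.34]]' >/dev/null; python3 p.py
```

```text
t 10.85 tcp [ 0.5706 -0.0045  0.0387] yaw 0.497 F tool [-0.69 -3.12 -9.33] gap 0.231
  local [-50.9  11.3] yaw rel 0.73
```

```bash
python3 -m jog '[[[0.03,0,0.14],-0.01],[[0.05,0,0.28],-0.03],[[0.07,0,0.41],-0.04],[[0.1,0,0.55],-0.06],[[0.11,0,0.69],-0.07],[[0.13,0,0.83],-0.09],[[0.14,0,0.97],-0.1],[[0.16,0,1.11],-0.12],[[0.17,0,1.25],-0.13],[[0.18,0,1.39],-0.15],[[0.18,0,1.53],-0.16],[[0.19,0,1.67],-0.18],[[0.19,0,1.81],-0.19],[[0.19,0,1.95],-0.21],[[0.19,0,2.09],-0.22],[[0.18,0,2.23],-0.24],[[0.18,0,2.37],-0.25],[[0.17,0,2.51],-0.27],[[0.16,0,2.65],-0.28],[[0.15,0,2.79],-0.29]]' >/dev/null; python3 p.py; python3 plan.py 78 .2 106 .2 20; python3 plan.py 106 .2 134 0.1 20;
```

```text
t 12.52 tcp [0.5974 0.0063 0.039 ] yaw 0.787 F tool [-0.32 -3.22 -9.01] gap 0.237
  local [-27.3  28. ] yaw rel 1.02
[[[0.03,0,0.14],-0.01],[[0.05,0,0.28],-0.03],[[0.07,0,0.41],-0.04],[[0.10,0,0.55],-0.06],[[0.11,0,0.69],-0.07],[[0.13,0,0.83],-0.09],[[0.14,0,0.97],-0.10],[[0.16,0,1.11],-0.12],[[0.17,0,1.25],-0.13],[[0.18,0,1.39],-0.15],[[0.18,0,1.53],-0.16],[[0.19,0,1.67],-0.18],[[0.19,0,1.81],-0.19],[[0.19,0,1.95],-0.21],[[0.19,0,2.09],-0.22],[[0.18,0,2.23],-0.24],[[0.18,0,2.37],-0.25],[[0.17,0,2.51],-0.27],[[0.16,0,2.65],-0.28],[[0.15,0,2.79],-0.29]]
[[[0.03,0,0.14],-0.01],[[0.05,0,0.28],-0.02],[[0.07,0,0.41],-0.03],[[0.10,0,0.55],-0.04],[[0.11,0,0.69],-0.05],[[0.13,0,0.83],-0.06],[[0.14,0,0.97],-0.07],[[0.16,0,1.11],-0.08],[[0.17,0,1.25],-0.09],[[0.18,0,1.39],-0.10],[[0.18,0,1.53],-0.11],[[0.19,0,1.67],-0.12],[[0.19,0,1.81],-0.13],[[0.19,0,1.95],-0.14],[[0.19,0,2.09],-0.15],[[0.18,0,2.23],-0.16],[[0.18,0,2.37],-0.17],[[0.17,0,2.51],-0.18],[[0.16,0,2.65],-0.19],[[0.15,0,2.79],-0.19]]
```

```bash
python3 -m jog '[[[0.03,0,0.14],-0.01],[[0.05,0,0.28],-0.03],[[0.07,0,0.41],-0.04],[[0.1,0,0.55],-0.06],[[0.11,0,0.69],-0.07],[[0.13,0,0.83],-0.09],[[0.14,0,0.97],-0.1],[[0.16,0,1.11],-0.12],[[0.17,0,1.25],-0.13],[[0.18,0,1.39],-0.15],[[0.18,0,1.53],-0.16],[[0.19,0,1.67],-0.18],[[0.19,0,1.81],-0.19],[[0.19,0,1.95],-0.21],[[0.19,0,2.09],-0.22],[[0.18,0,2.23],-0.24],[[0.18,0,2.37],-0.25],[[0.17,0,2.51],-0.27],[[0.16,0,2.65],-0.28],[[0.15,0,2.79],-0.29]]' >/dev/null; python3 p.py; python3 plan.py 106 .2 126 0.08 16
python3 - <<'E'
from h import *
s=eyes.snapshot("scene"); save(s,"s3.png",(240,140,440,290),3.5)
E
```

```text
t 14.18 tcp [0.6208 0.0249 0.0393] yaw 1.076 F tool [-0.11 -0.49 -5.27] gap 0.237
  local [-8.8 51.5] yaw rel 1.309
[[[0.02,0,0.12],-0.01],[[0.05,0,0.25],-0.01],[[0.07,0,0.37],-0.02],[[0.09,0,0.49],-0.02],[[0.10,0,0.62],-0.03],[[0.12,0,0.74],-0.03],[[0.13,0,0.86],-0.04],[[0.15,0,0.99],-0.05],[[0.16,0,1.11],-0.05],[[0.17,0,1.24],-0.06],[[0.17,0,1.36],-0.06],[[0.18,0,1.49],-0.07],[[0.19,0,1.61],-0.07],[[0.19,0,1.74],-0.08],[[0.19,0,1.86],-0.08],[[0.19,0,1.99],-0.09]]
```

View pics/s3.png

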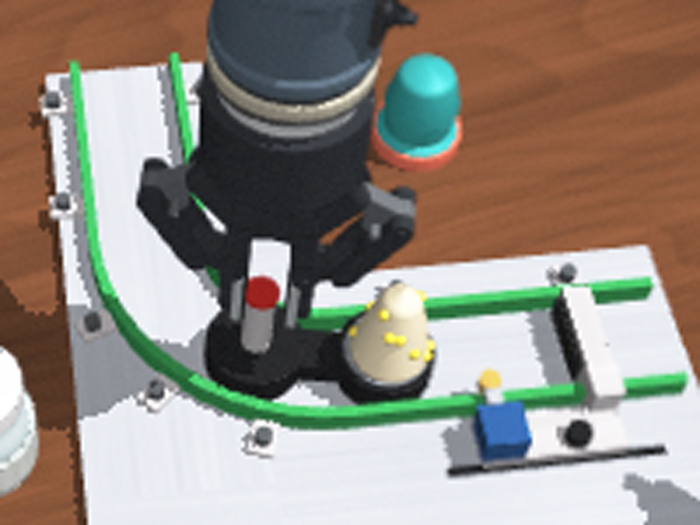

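The cone is standing. The post looks offset toward the outer side of the pads, so I'll measure its offset from the cap.

```bash
python3 - <<'E'
from h import *
s=eyes.snapshot("scene"); h=cv2.cvtColor(s["frame"],cv2.COLOR_RGB2HSV)
m=(((h[...,0]<6)|(h[...,0]>174))&(h[...,1]>180)&(h[...,2]>90)).astype(np.uint8); m[:,:240]=0;m[:140]=0;m[290:]=0
n,l,q,c=cv2.connectedComponentsWithStats(m); st=manip.sense(); T=R.from_quat(st["tool_rot"]).as_matrix()
for i in range(1,n):
    if q[i,4]>15:
        w=at(s,*c[i],.081); d=T.T@(w-st["tcp_pos"])*1000; print(c[i].round(1),q[i,4],w.round(4),"offset tool mm",d.round(1))
for e in (.058,): pass
W=lambda x,y:np.array([617.5,-27.2])+np.array([[np.cos(.233),np.sin(.233)],[-np.sin(.233),np.cos(.233)]])@[x,y]
for x in(0,): 
  for pt in ((488,378,.02),(570,345,.034)): 
    w=at(s,240+pt[0]/3.5,140+pt[1]/3.5,pt[2])*1000; d=w[:2]-[617.5,-27.2]; print([round(float(v),1) for v in (d@[np.cos(.233),-np.sin(.233)],d@[np.sin(.233),np.cos(.233)])])
E
```

```text
[314.6 223.6] 60 [0.6181 0.0235 0.081 ] offset tool mm [ -1.8 -41.7  -3.3]
[17.6, 172.7]
[10.6, 217.3]
```

```bash
python3 -m jog '[[[0.02,0,0.12],-0.01],[[0.05,0,0.25],-0.01],[[0.07,0,0.37],-0.02],[[0.09,0,0.49],-0.02],[[0.1,0,0.62],-0.03],[[0.12,0,0.74],-0.03],[[0.13,0,0.86],-0.04],[[0.15,0,0.99],-0.05],[[0.16,0,1.11],-0.05],[[0.17,0,1.24],-0.06],[[0.17,0,1.36],-0.06],[[0.18,0,1.49],-0.07],[[0.19,0,1.61],-0.07],[[0.19,0,1.74],-0.08],[[0.19,0,1.86],-0.08],[[0.19,0,1.99],-0.09]]' >/dev/null; python3 p.py; python3 plan.py 126 .08 141 0 15;python3 plan.py 141 0 156 0 15
```

```text
t 15.62 tcp [0.6319 0.0427 0.0394] yaw 1.165 F tool [ 0.8  -0.13 -5.47] gap 0.237
  local [-2.1 71.3] yaw rel 1.398
[[[0.01,0,0.10],-0.01],[[0.01,0,0.20],-0.01],[[0.02,0,0.30],-0.02],[[0.02,0,0.40],-0.02],[[0.03,0,0.50],-0.03],[[0.03,0,0.60],-0.03],[[0.03,0,0.70],-0.04],[[0.03,0,0.80],-0.04],[[0.03,0,0.90],-0.05],[[0.03,0,1.00],-0.05],[[0.02,0,1.10],-0.06],[[0.02,0,1.20],-0.06],[[0.02,0,1.30],-0.07],[[0.01,0,1.40],-0.07],[[0.00,0,1.50],-0.08]]
[[[-0.00,0,0.10],-0.01],[[-0.00,0,0.20],-0.02],[[-0.00,0,0.30],-0.03],[[-0.01,0,0.40],-0.04],[[-0.01,0,0.50],-0.05],[[-0.02,0,0.60],-0.06],[[-0.03,0,0.70],-0.07],[[-0.03,0,0.80],-0.08],[[-0.04,0,0.90],-0.09],[[-0.05,0,1.00],-0.09],[[-0.06,0,1.10],-0.09],[[-0.07,0,1.20],-0.09],[[-0.08,0,1.30],-0.09],[[-0.09,0,1.40],-0.09],[[-0.09,0,1.50],-0.09]]
```

```bash
python3 -m jog '[[[0.01,0,0.1],-0.01],[[0.01,0,0.2],-0.01],[[0.02,0,0.3],-0.02],[[0.02,0,0.4],-0.02],[[0.03,0,0.5],-0.03],[[0.03,0,0.6],-0.03],[[0.03,0,0.7],-0.04]]' >/dev/null; python3 p.py; python3 -m jog '[[[0,0,0.1],0],[[0,0,0.2],-0.01],[[0,0,0.3],-0.02],[[-0.01,0,0.4],-0.02],[[-0.01,0,0.5],-0.03],[[-0.02,0,0.6],-0.04],[[-0.03,0,0.7],-0.05],[[-0.03,0,0.8],-0.05]]' >/dev/null; python3 p.py
```

```text
t 16.2 tcp [0.6346 0.0501 0.0395] yaw 1.205 F tool [ 0.05 -0.05 -4.38] gap 0.233
  local [-1.2 79.1] yaw rel 1.438
t 16.87 tcp [0.6375 0.0562 0.04  ] yaw 1.256 F tool [ 0.42 -2.61 -9.81] gap 0.236
  local [ 0.2 85.7] yaw rel 1.489
```

```bash
python3 -m jog '[[[0,0,0.08],-0.01],[[0,0,0.16],-0.02],[[-0.01,0,0.24],-0.03],[[-0.01,0,0.32],-0.04],[[-0.02,0,0.4],-0.05]]' >/dev/null; python3 p.py; python3 -m jog '[[[0,0,0.08],-0.01],[[0,0,0.16],-0.02],[[0,0,0.24],-0.03],[[-0.01,0,0.32],-0.03],[[-0.01,0,0.4],-0.03]]' >/dev/null; python3 p.py
```

```text
t 17.28 tcp [0.6398 0.0586 0.0409] yaw 1.307 F tool [  1.46  -4.52 -12.18] gap 0.232
  local [ 1.9 88.6] yaw rel 1.54
t 17.7 tcp [0.6411 0.0622 0.0412] yaw 1.337 F tool [  1.64  -5.33 -11.74] gap 0.234
  local [ 2.3 92.5] yaw rel 1.57
```

```bash
python3 -m jog '[[[0,0,0.08],0],[[0,0,0.16],0],[[0,0,0.24],0],[[0,0,0.32],0],[[0,0,0.4],0]]' >/dev/null; python3 p.py; python3 -m jog '[[[0,0,0.08],0],[[0,0,0.16],0],[[0,0,0.24],0],[[0,0,0.32],0],[[0,0,0.4],0]]' >/dev/null; python3 p.py
```

```text
t 18.12 tcp [0.6422 0.0662 0.0412] yaw 1.336 F tool [  0.86  -5.75 -11.62] gap 0.236
  local [ 2.4 96.6] yaw rel 1.569
t 18.53 tcp [0.6431 0.0703 0.0411] yaw 1.336 F tool [  2.8   -4.99 -10.97] gap 0.238
  local [  2.4 100.8] yaw rel 1.569
```

```bash
for i in 1 2; do :; done; python3 -m jog '[[[0,0,0.07],0],[[0,0,0.14],0],[[0,0,0.21],0],[[0,0,0.28],0]]' >/dev/null; python3 p.py; python3 -m jog '[[[0,0,0.07],0],[[0,0,0.14],0],[[0,0,0.21],0],[[0,0,0.28],0]]' >/dev/null; python3 p.py; python3 -m jog '[[[0,0,0.07],0],[[0,0,0.14],0],[[0,0,0.21],0],[[0,0,0.28],0]]' >/dev/null; python3 p.py
```

```text
t 18.87 tcp [0.6438 0.0734 0.041 ] yaw 1.336 F tool [ 1.67 -4.99 -9.74] gap 0.233
  local [  2.4 103.9] yaw rel 1.569
t 19.2 tcp [0.6444 0.0765 0.0409] yaw 1.336 F tool [ 2.14 -2.57 -9.33] gap 0.236
  local [  2.2 107.1] yaw rel 1.569
t 19.53 tcp [0.6449 0.0796 0.0407] yaw 1.336 F tool [ 2.41 -3.17 -8.23] gap 0.236
  local [  2.  110.3] yaw rel 1.569
```

```bash
cp p.py g.py; echo 'import sys; sys.exit(int(-(T.T@st["force"])[2]>float(sys.argv[1])))' >> g.py
python3 -m jog '[[[0,0,0.05],0],[[0,0,0.1],0],[[0,0,0.15],0]]' >/dev/null; python3 g.py 11 && python3 -m jog '[[[0,0,0.05],0],[[0,0,0.1],0],[[0,0,0.15],0]]' >/dev/null && python3 g.py 11 && python3 -m jog '[[[0,0,0.05],0],[[0,0,0.1],0],[[0,0,0.15],0]]' >/dev/null && python3 g.py 11 && python3 -m jog '[[[0,0,0.05],0],[[0,0,0.1],0],[[0,0,0.15],0]]' >/dev/null && python3 g.py 11
```

```text
t 19.78 tcp [0.6451 0.0815 0.0405] yaw 1.336 F tool [ 2.76 -2.29 -7.49] gap 0.234
  local [  1.7 112.1] yaw rel 1.569
t 20.03 tcp [0.6453 0.0832 0.0404] yaw 1.336 F tool [ 1.43 -1.42 -5.38] gap 0.237
  local [  1.5 113.8] yaw rel 1.569
t 20.28 tcp [0.6455 0.085  0.0402] yaw 1.335 F tool [ 1.45 -1.02 -6.34] gap 0.235
  local [  1.3 115.6] yaw rel 1.568
t 20.53 tcp [0.6457 0.0866 0.0401] yaw 1.335 F tool [ 1.96 -1.36 -5.66] gap 0.233
  local [  1.2 117.3] yaw rel 1.568
```

```bash
python3 -m jog '[[[0,0,0.04],0],[[0,0,0.08],0],[[0,0,0.12],0]]' >/dev/null; python3 g.py 9 && python3 -m jog '[[[0,0,0.04],0],[[0,0,0.08],0],[[0,0,0.12],0]]' >/dev/null && python3 g.py 9 && python3 -m jog '[[[0,0,0.04],0],[[0,0,0.08],0],[[0,0,0.12],0]]' >/dev/null && python3 g.py 9 && python3 -m jog '[[[0,0,0.04],0],[[0,0,0.08],0],[[0,0,0.12],0]]' >/dev/null && python3 g.py 9 && python3 -m jog '[[[0,0,0.04],0],[[0,0,0.08],0],[[0,0,0.12],0]]' >/dev/null && python3 g.py 9
```

```text
t 20.78 tcp [0.6458 0.088  0.04  ] yaw 1.335 F tool [ 1.34 -0.6  -4.16] gap 0.235
  local [  0.9 118.6] yaw rel 1.568
t 21.03 tcp [0.6451 0.0895 0.0396] yaw 1.335 F tool [ 0.72  0.5  -3.79] gap 0.239
  local [-1.000e-01  1.199e+02] yaw rel 1.568
t 21.28 tcp [0.6452 0.0905 0.0395] yaw 1.335 F tool [ 1.18 -0.56 -4.75] gap 0.234
  local [ -0.2 120.9] yaw rel 1.568
t 21.53 tcp [0.6455 0.0917 0.0395] yaw 1.335 F tool [ 1.57  0.   -4.64] gap 0.235
  local [ -0.2 122.2] yaw rel 1.568
t 21.78 tcp [0.6457 0.0929 0.0395] yaw 1.335 F tool [ 0.4  -0.36 -4.29] gap 0.232
  local [ -0.3 123.4] yaw rel 1.568
```

```bash
python3 -m jog '[[[0,0,0.04],0],[[0,0,0.08],0],[[0,0,0.12],0]]' >/dev/null; python3 g.py 8 && python3 -m jog '[[[0,0,0.04],0],[[0,0,0.08],0]]' >/dev/null && python3 g.py 8 && python3 -m jog '[[[0,0,0.04],0],[[0,0,0.08],0]]' >/dev/null && python3 g.py 8 && python3 -m jog '[[[0,0,0.04],0],[[0,0,0.08],0]]' >/dev/null && python3 g.py 8 && python3 -m jog '[[[0,0,0.04],0],[[0,0,0.08],0]]' >/dev/null && python3 g.py 8
python3 - <<'E'
from h import *
s=eyes.snapshot("scene"); save(s,"s4.png",(290,160,450,280),4.5)
E
```

```text
t 22.03 tcp [0.646  0.0941 0.0395] yaw 1.335 F tool [ 1.    0.61 -4.78] gap 0.236
  local [ -0.3 124.6] yaw rel 1.568
t 22.2 tcp [0.6461 0.0946 0.0395] yaw 1.335 F tool [ 0.92 -0.61 -5.71] gap 0.233
  local [ -0.3 125.1] yaw rel 1.568
t 22.37 tcp [0.6461 0.0947 0.0395] yaw 1.336 F tool [ 0.54 -0.82 -9.17] gap 0.233
  local [ -0.3 125.2] yaw rel 1.569
```

View pics/s4.png

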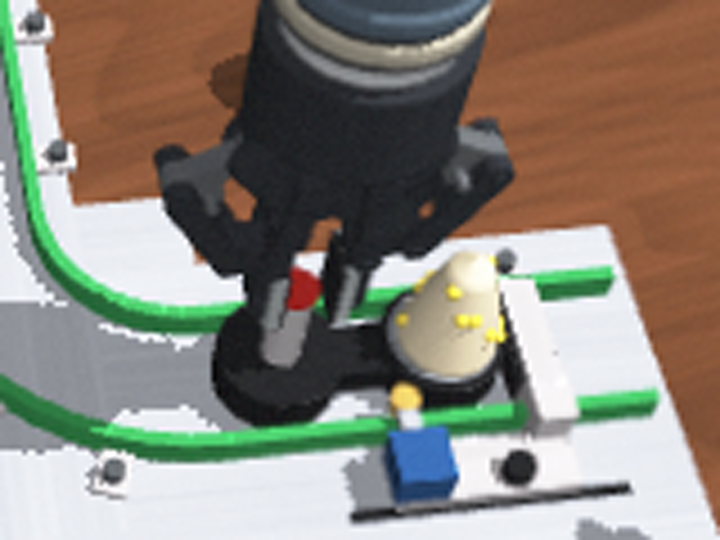

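The sled is against the stop: the force rose from about 5 to 9 N with no motion. The roller is sprung out behind the nose disc at (405,398), and the cone is standing. Now I'll ease off, open and lift.

```bash
python3 -m jog '[[[0,0,-0.1],0],[[0,0,-0.2],0],[[0,0,-0.3],0],[[0,0,-0.3],0]]' >/dev/null; python3 p.py; python3 -m jog '[[[0,0,0],0],[[0,0,0],0],[[0,0,0],0]]' 3.2 20 >/dev/null; python3 p.py; python3 - <<'E'
from h import *
s=eyes.snapshot("wrist"); save(s,"w5.png")
E
```

```text
t 22.75 tcp [0.6454 0.0937 0.0394] yaw 1.334 F tool [-0.22 -0.28 -0.21] gap 0.235
  local [ -0.8 124.1] yaw rel 1.567
t 23.0 tcp [0.6456 0.0934 0.0396] yaw 1.335 F tool [-0.11 -0.32 -0.01] gap 0.372
  local [ -0.5 123.9] yaw rel 1.568
```

View pics/w5.png

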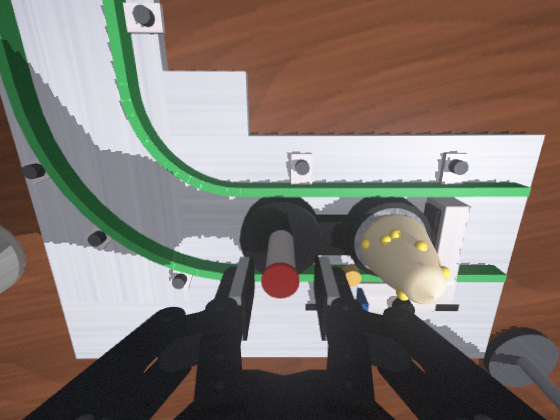

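The post stands free between the fingers and the forces are about zero. Lifting away.

```bash
python3 -m jog '[[[0,-0.4,0],0],[[0,-1,0],0],[[0,-2,0],0],[[0,-3.2,0],0],[[0,-4.5,0],0],[[0,-6,0],0],[[0,-8,0],0],[[0,-10,0],0],[[0,-12,0],0],[[0,-14,0],0],[[0,-15,0],0],[[0,-15,0],0]]' >/dev/null; python3 p.py;  python3 -m jog '[[[-1,0,0],0],[[-3,0,0],0],[[-5,0,0],0],[[-7,0,0],0],[[-9,0,0],0],[[-11,0,0],0],[[-13,0,0],0],[[-15,0,0],0],[[-16,0,0],0],[[-16,0,0],0],[[-16,0,0],0]]' >/dev/null; python3 p.py; python3 - <<'E'
from h import *
s=eyes.snapshot("scene"); save(s,"s6.png",(290,160,450,280),3)
t=eyes.snapshot("top"); save(t,"t6.png",(100,90,260,210),3)
a=cv2.imread("pics/s6.png"); b=cv2.imread("pics/t6.png"); c=cv2.resize(np.hstack([a,b]),(800,300)); cv2.imwrite("pics/m6.png",c)
E
```

```text
t 24.05 tcp [0.6479 0.0927 0.1939] yaw 1.335 F tool [ 0.51  0.32 -0.2 ] gap 0.374
  local [  1.9 123.7] yaw rel 1.568
t 24.97 tcp [0.4905 0.1301 0.1894] yaw 1.335 F tool [-0.   -0.05 -0.99] gap 0.372
  local [-159.9  123.7] yaw rel 1.568
```

View pics/m6.png

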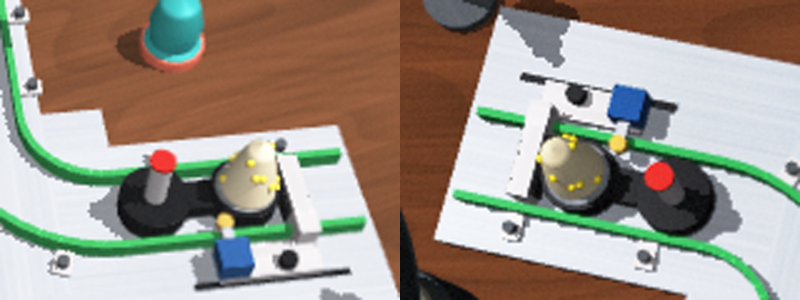

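The final view shows the nose disc against the stop, the roller out behind it, the cone standing, and the arm clear. Handing in.

```bash
python3 -c "
from station import workorder; print(workorder.sign_off())"; python3 p.py
```

```text
the job is handed in; nothing more can be done
None
the job is handed in; nothing more can be done
```

The sled is home against the end stop with the cone still standing on its seat. I handed the job in at about 25 s of the 58 s allowed.

- **How it went:** I took the post loosely from above and pushed the sled along the run-in, round the bend and past the roller.
- **Forces:** The run-in start and the roller each took 11–13 N. I first pushed too high on the post, and the upward drag made me back off and go lower. The rest of the bend took 5–9 N.
- **At the stop:** I crept forward until the force rose from about 5 to 9 N with no further movement. That put the nose disc at about 193 mm along the run-out, matching the 193.5 mm I expected from the roller's position.
- **Last checks:** The pictures show the nose disc against the rubber face, the roller sprung back out behind it, and the arm clear. The cactus is in view and undisturbed. The jar and brush are outside the last picture, and I saw no contact with them.
- **Not confirmed:** I did not re-measure whether the guides or stop had slipped. The largest push read was 13 N, but I read the force only at the end of each move. The two cameras differed by about 5 mm on where the run-out lies, and the pads' sideways play took that up.

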